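# Check the foil press with the infrared thermometer

## Task

Take the temperature of the foil press: draw the thermometer wand out of its dock, where only its neck and nose show, lay it on the bench clear of the dock and let go, then take it again by its grip and hold it steady for two seconds with its nose about 4 cm from the black disc on the press's heated plate, aimed at the disc and square to the plate. Then lay the wand down wholly on the cork mat and let go. The press is hot, so touch it with nothing; do not drop the wand, and leave the other things on the bench where they are.

Things in the scene. Friction and masses are not known exactly. Their poses are not given: they have to be found in the camera images.
- wand: Thermometer wand, 225 mm long, 0.18 kg: grey box grip 110 x 30 wide x 26 high, round black neck 20 dia, dark nose 26 dia. Origin on the underside, under the middle of the grip; x along the wand to the nose, z up out of the screen side. Its axis lies 13 above the underside; tail at x -55, neck x 55 to 150, nose x 150 to 170. It starts flat in the dock, grip inside, neck and nose out.
- wand_nose (a point): Centre of the wand's nose face (wand frame 170, 0, 13 mm); its x axis is the line of aim, pointing out of the nose.
- wand_tail (a point): Centre of the wand's tail face (wand frame -55, 0, 13 mm).
- dock: Fixed aluminium tunnel on the bench that covers the wand's grip: 124 long, 50 wide, 40 high (inside 42 wide, 36 high, floor = the bench), with screw flanges 3 high out to 47 either side. Origin on the bench under its middle; x runs along it to the open end at x 60; the other end is closed.
- press: Fixed blue stamping press, hot. Base 260 x 200 x 45 mm high; origin on the bench under its middle, front towards its -x. Column 60 x 100 at x 85 with hand wheel, top at 320. Guard rails 10 thick at y +-55, x -125 to 20, top at z 220, with end posts. Between the rails it is open to the front and above, but too narrow for a gripper's body.
- plate: The press's heated steel plate, 90 wide x 80 high mm, between the rails, 80 behind their front ends, leaning back 0.35 rad. Origin: centre of the black disc (30 dia) on its front face, 112 above the bench. Its x axis points squarely INTO the plate: a wand aimed well has its x axis along it (the press's x, 0.35 rad downwards).
- mat: Fixed cork mat, 280 x 130 x 3 thick; origin on the bench under its middle, x along its length.
- spool: Bystander: a bare brass foil spool standing on end, 48 dia x 54 high mm. Leave it alone.
- die: Bystander: a small flat brass stamping die, 70 x 50 x 15 high mm. Leave it alone.
- mug: Bystander: a white mug, 76 dia x 85 high mm. Leave it alone.
- brush: Bystander: a brush lying down, about 200 long, under 30 high mm. Leave it alone.
- jar: Bystander: a squat amber glass jar, 60 dia x 75 high mm. Leave it alone.
- driver: Bystander: a screwdriver lying down, about 200 long, about 30 high mm. Leave it alone.
- notebooks: Bystander: a pile of three notebooks, 150 x 105 x 38 high mm. Leave it alone.
Mind the look-alikes: they are no part of the job. Of the things that look like the wand, the smaller one is meant.

How it is judged:
By the outcome, as a careful person would: the job done as asked, in the order asked, and still so for the second after the job is handed in, with the robot touching nothing.
It also fails if it takes over 54 s, if anything falls off the work surface, if the arm or the gripper's body presses on something with over 40 N, if the wrist force passes 120 N, or if a joint passes its speed limit or range.

## Robot

A 6-joint arm with a two-finger parallel gripper is mounted at the origin on the work surface. World frame = base frame: x ahead of the robot, y to its left, z up, the work surface at z = 0. Lengths are in m, angles in degrees, forces in N, time in s.
With the tool pointing down it reaches from about 0.275 to 1 m from the base axis. Payload 8.4 kg.
Tool frame: the origin (TCP) lies midway between the tips of the shut fingers; the grasp point (between the pads) lies 19 mm behind it; z points along the fingers, y is the direction in which the jaws open and shut (so a half turn about z gives the same grasp; the last joint's range is limited). The gripper opens to 85 mm and grips with 20 to 120 N. Pads are 22 mm wide; open, the fingers measure 114 mm over their backs; the gripper's body (76 mm by 85 mm) begins 54 mm behind the grasp point. The pads swing forward as they close: fully open they stand 13 mm farther back than shut.
Start: joints at [-75.883, 20.225, 93.587, -0, 66.188, -0.138], TCP at [0.154, -0.606, 0.231] pointing down, gripper open.
Joint ranges: [-150.9, 150.9], [-52.94, 120.26], [3.33, 152.33], [-74.26, 254.26], [0, 154.13], [-172.89, 172.89]. Speed limits (degrees/s): [127.2, 127.2, 159.86, 180, 180, 180].

## Interface

Orientations are given as [roll, pitch, yaw] about the fixed x, y, z axes, in that order (R = Rz(yaw) Ry(pitch) Rx(roll)).
In Python, from workcell import ctrl gives the robot as it stands. Calls block until the motion is done:
- ctrl.movep(position, orientation): joint-space move of the TCP to a pose.
- ctrl.move_straight(position, velocity=0.15, attitude=None, until_force=None): straight line of the TCP; attitude=None keeps the orientation; velocity is the mean speed in m/s. With until_force (N) it stops when the force on the tool has changed by that much, and returns True; else False.
- ctrl.goto_joints(angles): joint-space move.
- ctrl.grip(opening): finger opening in m; the grip force is fixed at half the most; returns when the fingers have stopped.
- ctrl.pause(seconds).
- ctrl.inverse_kinematics(position, orientation): joint angles nearest the present ones, or None.
- ctrl.get_image(name): name is "scene" or "top" or "wrist"; returns the picture (384x512x3 uint8, blue, green, red); there is no depth.
- ctrl.camera_info(name): a dict with "fx", "fy", "cx", "cy" (pixels), "eye" and "rotation" of the camera in the world. Camera axes: x right, y down, z forward; pixel columns grow to the right and rows downward; lengths in m; the calibration is good to about 2 mm. A picture is of the moment at which its call begins: read the wrist's pose just before it. camera_info takes no time and is no camera call; for the wrist camera it gives the pose at the moment of the call.
A pose or a line that the arm cannot do raises ctrl.Unreachable and nothing moves.
- ctrl.close_job(): hands the job in, once; it reports no verdict.
Readings, each from a call of its own:
- ctrl.current_time_s(): time.
- ctrl.current_q(): joint angles.
- ctrl.current_qd(): joint speeds.
- ctrl.current_joint_torque(): joint torques, N m.
- ctrl.current_tcp_pos(): TCP position.
- ctrl.current_tool_rot(): TCP orientation.
- ctrl.current_ft_force(): force on the tool from outside, world axes, zero at the start.
- ctrl.current_moment(): the same for the moment, N m.
- ctrl.current_finger_gap(): finger opening in m.
Only numpy, scipy, OpenCV 4.12 (cv2) and the standard library are available. Lean on these libraries where they do the work, as an engineer would, in place of code of your own. Each camera call takes 0.05 s, during which the arm holds its last target. There are 200 camera calls.

## Working session

There is one attempt and no reset: what is moved stays moved. The work goes in short steps, each a Python script; the robot and the scene stay as the last script left them, time stands still between calls to the robot, and variables do not carry over. Pictures are saved under pics/ and viewed, about 8 in all and at most 12, crops included, and the job is handed in when it is done.

```bash
ls; mkdir -p pics; python3 - <<'E'
from workcell import ctrl
import cv2
for n in ["scene","top"]:
    im=ctrl.get_image(n); cv2.imwrite(f"pics/{n}0.png",cv2.resize(im,(800,600),interpolation=cv2.INTER_CUBIC)); cv2.imwrite(f"pics/{n}0raw.png",im)
    print(n,ctrl.camera_info(n))
print(ctrl.camera_info("wrist"),ctrl.current_tool_rot(),ctrl.current_time_s())
E
```

```text
pics
scene {'fx': 353.74007988714123, 'fy': 353.74007988714123, 'cx': 258.5888965825709, 'cy': 184.51272810045015, 'eye': array([ 1.40643779, -0.29543728,  0.6894409 ]), 'rotation': array([-1.21956335e+02, -2.31704232e-02,  7.84515698e+01])}
top {'fx': 498.7480623677564, 'fy': 498.7480623677564, 'cx': 249.07851601745702, 'cy': 186.44166587421034, 'eye': array([ 0.31924162, -0.10483956,  1.65792344]), 'rotation': array([-173.10682872,   -0.28396983,  -90.82743819])}
{'fx': 296.31746467744955, 'fy': 296.31746467744955, 'cx': 256.3475105889323, 'cy': 192.59038121519168, 'eye': array([ 0.22523845, -0.58718497,  0.37343496]), 'rotation': array([ 1.62790045e+02,  8.76011621e-02, -7.57471331e+01])} [-1.79921322e+02 -6.37262125e-06  1.42519633e+01] 0.1
```

View pics/top0.png

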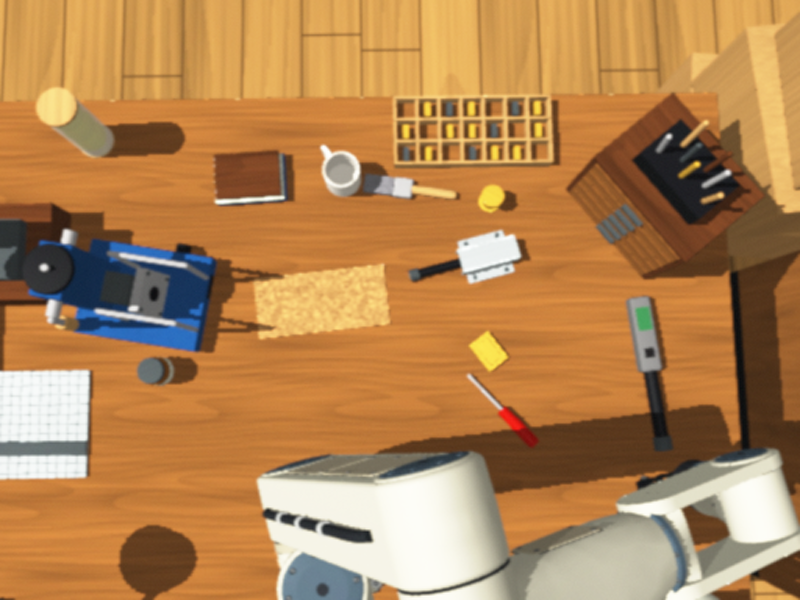

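View pics/scene0.png

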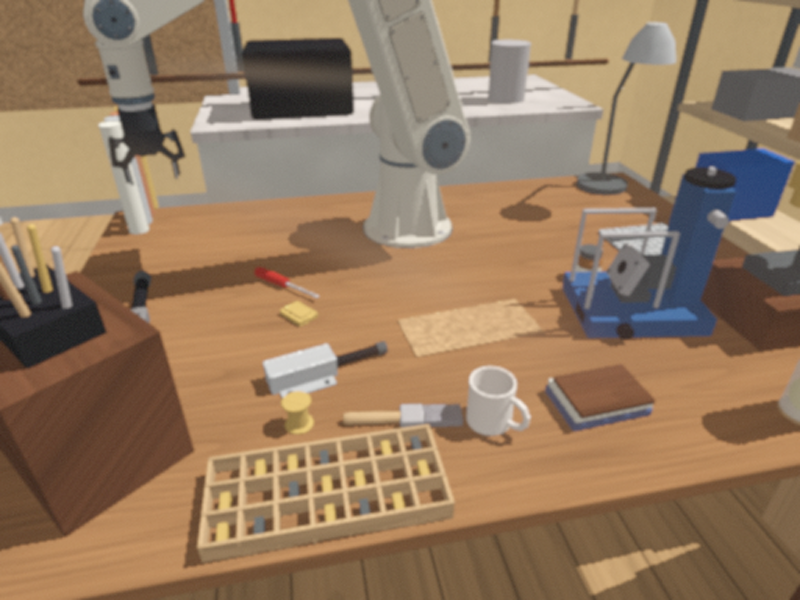

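The top view shows the dock's roof near (490,256) with the nose at (411,275), and the mat at x 254–389, y 264–338. The press front edge runs from (214,258) to (196,350), and the bigger look-alike is at (650,370). The scene view confirms the disc faces the robot's right (-y).

```bash
cat > h.py <<'E'
import numpy as np, cv2
from scipy.spatial.transform import Rotation as Ro
from workcell import ctrl
def RM(e): return Ro.from_euler('xyz',e,degrees=True).as_matrix()
def ray(ci,u,v): return RM(ci['rotation'])@np.array([(u-ci['cx'])/ci['fx'],(v-ci['cy'])/ci['fy'],1.])
def world(ci,u,v,z):
    d=ray(ci,u,v); return ci['eye']+d*(z-ci['eye'][2])/d[2]
def proj(ci,p):
    c=(np.atleast_2d(p)-ci['eye'])@RM(ci['rotation'])
    return np.c_[ci['fx']*c[:,0]/c[:,2]+ci['cx'],ci['fy']*c[:,1]/c[:,2]+ci['cy']]
def snap(n,f,s=1.5):
    ci=ctrl.camera_info(n); im=ctrl.get_image(n); cv2.imwrite(f,cv2.resize(im,None,fx=s,fy=s,interpolation=cv2.INTER_CUBIC)); return ci
def E(R): return Ro.from_matrix(R).as_euler('xyz',degrees=True)
E
python3 - <<'E'
from h import *
ci=ctrl.camera_info("top"); k=.64
for n,u,v,z in [("nose",411,275,.013),("neckroot",460,263,.013),("roofNW",457,237,.04),("roofNE",516,232,.04),("roofSE",523,258,.04),("roofSW",465,272,.04),
 ("m1",254,282,.003),("m2",384,264,.003),("m3",389,322,.003),("m4",262,338,.003),("pf1",214,258,.045),("pf2",196,350,.045),("disc",154,293,.112),("driver tip",469,375,.01),("drv",537,445,.02),("die",489,351,.015),("bgwand nose",663,448,.013),("mugbot",343,195,.0)]:
    print(n,world(ci,u*k,v*k,z).round(3))
# camera in tool frame
T=RM(ctrl.current_tool_rot()); w=ctrl.camera_info("wrist")
print(T.T@(w['eye']-ctrl.current_tcp_pos()), T.T@RM(w['rotation']))
E
```

```text
nose [ 0.552 -0.163  0.013]
neckroot [ 0.577 -0.268  0.013]
roofNW [ 0.628 -0.26   0.04 ]
roofNE [ 0.637 -0.385  0.04 ]
roofSE [ 0.581 -0.398  0.04 ]
roofSW [ 0.553 -0.275  0.04 ]
m1 [0.543 0.173 0.003]
m2 [ 0.578 -0.106  0.003]
m3 [ 0.453 -0.115  0.003]
m4 [0.423 0.155 0.003]
pf1 [0.589 0.25  0.045]
pf2 [0.398 0.285 0.045]
disc [0.509 0.354 0.112]
driver tip [ 0.339 -0.281  0.01 ]
drv [ 0.193 -0.417  0.02 ]
die [ 0.388 -0.324  0.015]
bgwand nose [ 0.182 -0.68   0.013]
mugbot [ 0.732 -0.019  0.   ]
[ 0.07373807 -0.000168   -0.14281977] [[ 1.57720796e-05 -9.55226929e-01 -2.95874152e-01]
 [ 9.99999988e-01  6.11469529e-05 -1.44105648e-04]
 [ 1.55745399e-04 -2.95874146e-01  9.55226918e-01]]
```

```bash
python3 - <<'E'
from h import *
import json
def RW(yaw,pitch): return Ro.from_euler('zy',[yaw,pitch],degrees=True).as_matrix()@np.diag([1,-1,-1])
cis={}
ctrl.movep([.565,-.205,.25],E(RW(103.4,0)))
cis['w1']=snap("wrist","pics/w1.png")
print(ctrl.current_q(),ctrl.current_time_s())
ctrl.movep([.487,.225,.265],E(RW(79.6,-40)))
cis['w2']=snap("wrist","pics/w2.png")
print(ctrl.current_q(),ctrl.current_time_s())
json.dump({k:{a:np.asarray(b).tolist() for a,b in v.items()} for k,v in cis.items()},open("cis.json","w"))
E
```

```text
[-2.01714978e+01  1.71329863e+01  9.55017105e+01 -1.18600242e-02
  6.73684822e+01 -3.34758046e+01] 2.2167
[ 39.83993125  -1.99108781 127.40369198 -50.61803651  32.25293912
  88.88161089] 4.1167
```

View pics/w1.png

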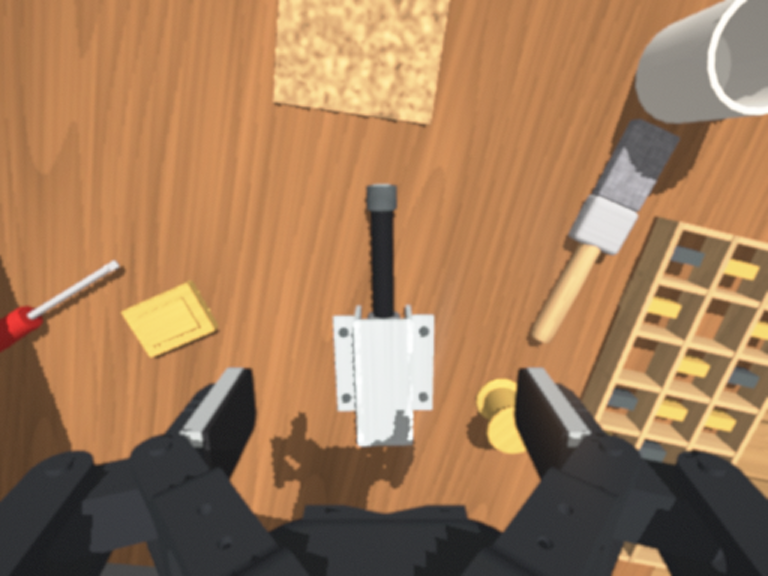

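View pics/w2.png

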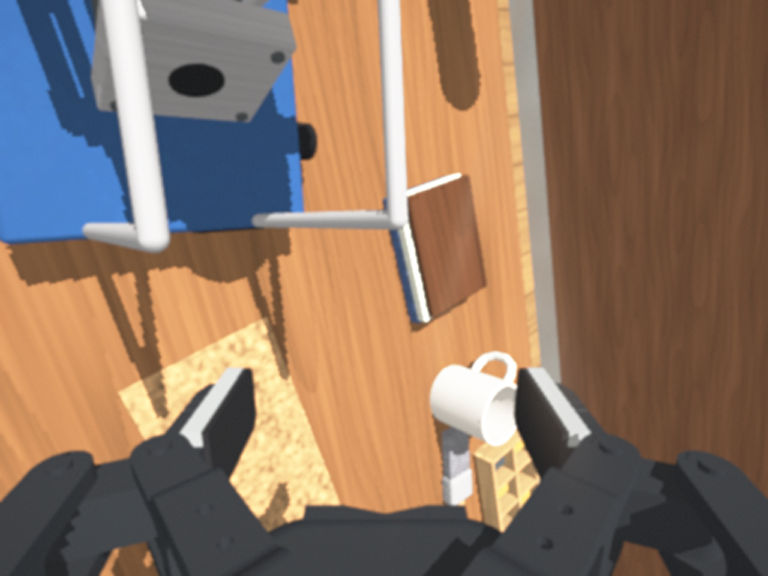

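```bash
python3 - <<'E'
from h import *
import json
from scipy.optimize import least_squares
c=json.load(open("cis.json")); 
for k in c: c[k]={a:np.array(b) for a,b in c[k].items()}
w=c['w1']; s=1/1.5
for n,u,v,z in [("noseface",381,185,.02),("nose/neck",381,211,.013),("neckroot",384,316,.013),("flNW",333,316,.003),("flNE",433,315,.003),("flSW",337,410,.003),("flSE",432,409,.003),("roofSW",357,446,.04),("roofSE",413,445,.04),("mat1",275,103,.003),("mat2",428,124,.003),("die",168,319,.015),("drvtip",118,265,.005),("spool",505,395,.05)]:
    print(n,world(w,u*s,v*s,z).round(4))
P=np.array([[-45,0,112],[-125,55,217],[-125,-55,217],[-130,-100,45]])/1e3
uv=np.array([[196,80],[150,240],[396,218],[302,228]])*s
top=ctrl.camera_info("top")
def pts(p,Q): 
    a=np.radians(p[2]); R=np.array([[np.cos(a),-np.sin(a),0],[np.sin(a),np.cos(a),0],[0,0,1]]); return Q@R.T+[p[0],p[1],0]
f=lambda p:(proj(c['w2'],pts(p,P))-uv).ravel()
r=least_squares(f,[.517,.395,79.6],x_scale=[.01,.01,1]); print(r.x,r.fun.reshape(-1,2).round(1))
Pt=np.array([[-130,-100,45],[-130,100,45],[-45,0,112]])/1e3; uvt=np.array([[214,258],[196,350],[154,293]])*.64
print((proj(top,pts(r.x,Pt))-uvt).round(1))
g=lambda p:np.r_[f(p),(proj(top,pts(p,Pt))-uvt).ravel()]
r=least_squares(g,r.x,x_scale=[.01,.01,1]); print(r.x,r.fun.reshape(-1,2).round(1)); print("disc",pts(r.x,P[:1]))
for n,u,v in [("pf1",214,258),("pf2",196,350)]: print(world(top,u*.64,v*.64,.045).round(3))
print("w2 disc",world(c['w2'],196*s,80*s,.112), "corner",world(c['w2'],302*s,228*s,.045))
E
```

```text
noseface [ 0.5486 -0.1589  0.02  ]
nose/neck [ 0.5535 -0.1803  0.013 ]
neckroot [ 0.5779 -0.2722  0.013 ]
flNW [ 0.5323 -0.2869  0.003 ]
flNE [ 0.623  -0.2643  0.003 ]
flSW [ 0.556  -0.3845  0.003 ]
flSE [ 0.6483 -0.3614  0.003 ]
roofSW [ 0.5808 -0.3939  0.04  ]
roofSE [ 0.6313 -0.3808  0.04  ]
mat1 [ 0.45   -0.1166  0.003 ]
mat2 [ 0.5752 -0.1034  0.003 ]
die [ 0.3873 -0.3196  0.015 ]
drvtip [ 0.3347 -0.2827  0.005 ]
spool [ 0.6942 -0.3057  0.05  ]
[ 0.51244795  0.39852564 79.66558992] [[-0.8  1.4]
 [-0.6 -1. ]
 [ 0.6  1.8]
 [ 2.  -2.6]]
[[-0.8  0.6]
 [-1.2  2.2]
 [-0.1  1.5]]
[ 0.51264643  0.39844811 79.64719916] [[-0.6  1.5]
 [-0.3 -1. ]
 [ 0.8  1.9]
 [ 2.1 -2.5]
 [-0.8  0.5]
 [-1.2  2.1]
 [-0.1  1.5]]
disc [[0.50455954 0.35418072 0.112     ]]
[0.589 0.25  0.045]
[0.398 0.285 0.045]
w2 disc [0.5053675  0.35528016 0.112     ] corner [0.58389001 0.25026233 0.045     ]
```

```bash
cat >> h.py <<'E'
def RW(yaw,pitch): return Ro.from_euler('zy',[yaw,pitch],degrees=True).as_matrix()@np.diag([1,-1,-1])
def fr(): return np.round(ctrl.current_ft_force(),1), round(ctrl.current_time_s(),2), round(ctrl.current_finger_gap(),4)
E
python3 - <<'E'
from h import *
yaw=104.4; u=np.array([np.cos(np.radians(yaw)),np.sin(np.radians(yaw)),0])
g=np.array([.5702,-.2422,0])
e=E(RW(yaw,0))
ctrl.movep(g+[0,0,.12],e); ctrl.grip(.06)
print(ctrl.move_straight(g+[0,0,.005],.12,until_force=15),ctrl.current_tcp_pos(),fr())
ctrl.grip(0.); print(fr())
ctrl.move_straight(g+[0,0,.010],.03); print(fr())
ctrl.move_straight(g+.155*u+[0,0,.010],.1); print(fr(),ctrl.current_tcp_pos())
cis=snap("wrist","pics/w3.png")
E
```

```text
False [ 0.57079226 -0.24244892  0.00573928] (array([-0. ,  0.2,  0.2]), 7.51, 0.0597)
(array([-1.5,  0.3,  5.1]), 7.97, 0.0175)
(array([ 0.2, -0.1, -2. ]), 8.28, 0.0177)
(array([ 0.2,  0.5, -1.7]), 9.98, 0.0179) [ 0.5318352  -0.09250299  0.00998243]
```

View pics/w3.png

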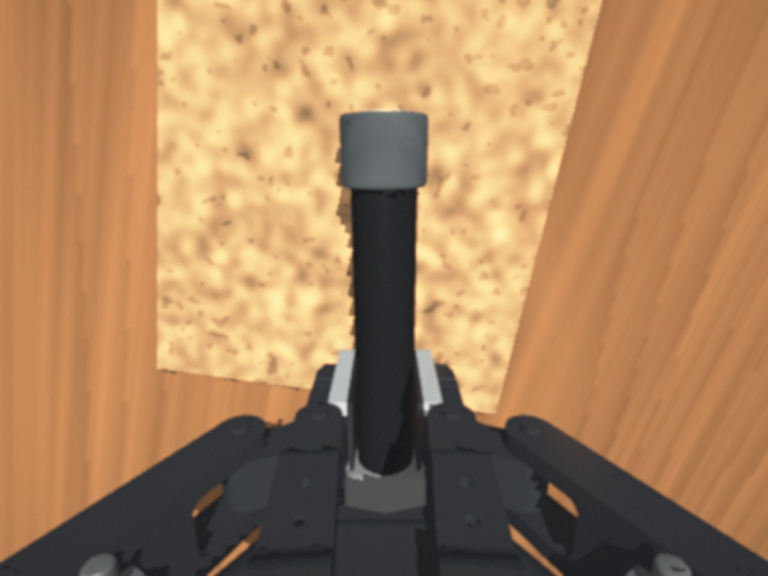

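The wand is gripped cleanly and square: the nose is at (384,150) over the mat, and the wrist reads the wand's full weight. Next I lay it on the bare bench.

```bash
python3 - <<'E'
from h import *
p=ctrl.current_tcp_pos(); ctrl.move_straight([p[0],p[1],.045],.12)
yaw=95; u=np.array([np.cos(np.radians(yaw)),np.sin(np.radians(yaw)),0])
o=np.array([.36,-.10,0]); n=o+.086*u
ctrl.move_straight([*n[:2],.045],.15,attitude=E(RW(yaw,0)))
print(fr())
print(ctrl.move_straight([*n[:2],.0055],.05,until_force=4),ctrl.current_tcp_pos(),fr())
ctrl.grip(.05); ctrl.pause(.2); print(fr())
ctrl.move_straight([*n[:2],.10],.15)
ctrl.move_straight([*(o-.02*u)[:2],.2],.2)
import json
ci=snap("wrist","pics/w4.png"); json.dump({a:np.asarray(b).tolist() for a,b in ci.items()},open("c4.json","w"))
# hold pose check
a=np.radians(79.65); X=np.array([np.cos(a)*np.cos(.35),np.sin(a)*np.cos(.35),-np.sin(.35)])
R=RW(79.65,np.degrees(.35)); print(R[:,0],X)
print(ctrl.current_q(),fr())
E
```

```text
(array([-0.6,  0.1, -1.8]), 11.93, 0.0176)
True [ 0.35193088 -0.01428258  0.00574539] (array([-0.9,  0. ,  6.1]), 12.69, 0.0177)
(array([0.2, 1. , 0. ]), 13.3, 0.0499)
[ 0.1687684   0.98372863 -0.06160528] [ 0.1687684   0.92408783 -0.34289781]
[-1.84753890e+01  7.93449427e-02  1.23268912e+02 -2.29762574e-02
  5.69193429e+01 -2.34755143e+01] (array([-0.3,  0.1,  0.1]), 15.0, 0.0502)
```

View pics/w4.png

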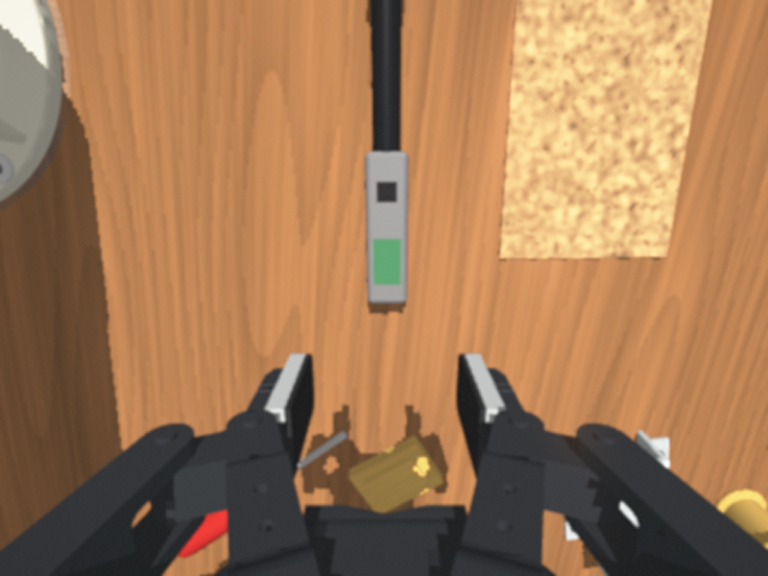

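```bash
sed -i "s/'zy'/'ZY'/" h.py; python3 - <<'E'
from h import *
import json
ci={a:np.array(b) for a,b in json.load(open("c4.json")).items()}
f=world(ci,387/1.5,152/1.5,.026); t=world(ci,387/1.5,300/1.5,.026); d=f-t
print(f,t,np.linalg.norm(d),np.degrees(np.arctan2(d[1],d[0])),"origin",(f+t)/2)
# hold IK
disc=np.array([.505,.3545,.112]); yaw=79.65
R=RW(yaw,np.degrees(.35)); X=R[:,0]; Z=-R[:,2]; print(X,Z)
nose=disc-.04*X
for b in [0,.06,.12]:
    for gx in [0,-.01]:
        # grasp: TCP in wand frame (gx,0,.005)
        tcp=nose-b*X-X*(.170-gx)+Z*(.005-.013)
        q=ctrl.inverse_kinematics(tcp,E(R)); print(b,gx,tcp.round(3),None if q is None else np.round(q,1))
E
```

```text
[ 0.35341641 -0.04439715  0.026     ] [ 0.36278021 -0.14993389  0.026     ] 0.1059513296276956 95.07032115285638 origin [ 0.35809831 -0.09716552  0.026     ]
[ 0.1687684   0.92408783 -0.34289781] [0.06160528 0.33731839 0.93937271]
0 0 [0.469 0.158 0.176] [ 29.   19.5 105.5 -16.5  68.9  47.2]
0 -0.01 [0.467 0.149 0.18 ] [ 28.2  18.8 106.  -16.7  68.9  46.5]
0.06 0 [0.459 0.102 0.197] [ 24.3  15.2 108.6 -17.6  68.9  42.8]
0.06 -0.01 [0.457 0.093 0.2  ] [ 23.4  14.5 109.  -17.8  68.9  42. ]
0.12 0 [0.449 0.047 0.218] [ 18.9  11.1 111.  -18.7  69.1  37.7]
0.12 -0.01 [0.447 0.038 0.221] [ 17.9  10.4 111.3 -18.8  69.2  36.7]
```

```bash
cat >> h.py <<'E'
def hold(b,disc=np.array([.505,.3545,.112]),yaw=79.65,pitch=np.degrees(.35),gx=0):
    R=RW(yaw,pitch); X=R[:,0]; Z=-R[:,2]
    return disc-(.04+b)*X-X*(.170-gx)+Z*(.005-.013), E(R)
E
python3 - <<'E'
from h import *
o=np.array([.359,-.099,0]); e=E(RW(95,0))
ctrl.move_straight(o+[0,0,.08],.2,attitude=e)
print(ctrl.move_straight(o+[0,0,.005],.08,until_force=15),ctrl.current_tcp_pos())
ctrl.grip(0.); print(fr())
ctrl.move_straight(o+[0,0,.12],.12); print(fr(),ctrl.current_moment())
ctrl.movep(*hold(.12)); print(fr())
ctrl.move_straight(hold(.0)[0],.08); print(fr(),ctrl.current_tcp_pos(),hold(0)[0],ctrl.current_tool_rot(),hold(0)[1])
a=ctrl.get_image("scene"); b=ctrl.get_image("top")
cv2.imwrite("pics/hs.png",a); cv2.imwrite("pics/ht.png",b)
sc=ctrl.camera_info("scene"); tp=ctrl.camera_info("top")
R=RM(hold(0)[1]); X=R[:,0]; Z=-R[:,2]; w0=ctrl.current_tcp_pos()-.005*Z
Q=[w0+.17*X+.013*Z, w0+.055*X+.013*Z, w0-.055*X+.013*Z,np.array([.505,.3545,.112])]
ps,pt=proj(sc,Q),proj(tp,Q); print(ps.round(1),pt.round(1))
ca=cv2.resize(a[120:240,310:470],None,fx=5,fy=5,interpolation=cv2.INTER_CUBIC)
for q in ps: cv2.circle(ca,tuple(np.int32((q-[310,120]+.5)*5)),3,(0,0,255),1)
cb=cv2.resize(b[130:250,40:200],None,fx=5,fy=5,interpolation=cv2.INTER_CUBIC)
for q in pt: cv2.circle(cb,tuple(np.int32((q-[40,130]+.5)*5)),3,(0,0,255),1)
cv2.imwrite("pics/hsc.png",ca); cv2.imwrite("pics/htc.png",cb)
E
```

```text
False [ 0.35930727 -0.09909957  0.00530895]
(array([-1.8,  0.4,  9.2]), 17.18, 0.029)
(array([ 0.1, -0.3, -1.3]), 18.28, 0.0291) [-0.07165482 -0.00869266 -0.03976073]
(array([ 0.2,  0.7, -2.4]), 19.24, 0.0287)
(array([-0.9, -0.6, -1.5]), 20.89, 0.0289) [0.46907004 0.1574242  0.17667032] [0.46906579 0.15774301 0.17649356] [179.99048692  20.05320858  79.62633392] [180.          20.05352283  79.65      ]
[[386.4 166.9]
 [355.3 156.5]
 [324.4 146.1]
 [397.  170.5]] [[109.1 190.3]
 [140.8 194.8]
 [172.8 199.3]
 [ 98.3 188.8]]
```

View pics/hsc.png

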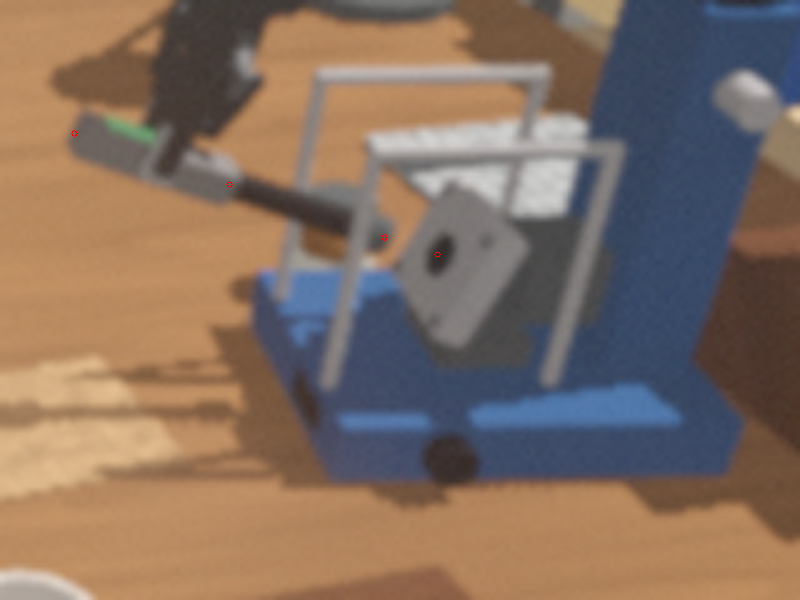

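View pics/htc.png

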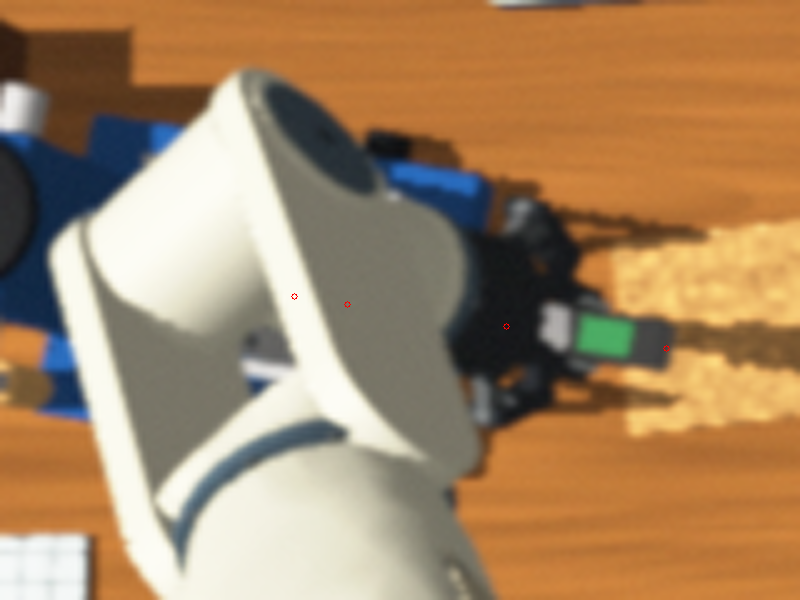

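Predicted points agree with the picture: nose face about (386,237), disc (441,255) against (437,254) predicted, which is within about 3 mm. The wand is clear of the rails, so I hold it here, then retreat and lay it on the mat.

```bash
python3 - <<'E'
from h import *
print(fr()); ctrl.pause(3.0); print(fr(),ctrl.current_tcp_pos())
ctrl.move_straight(hold(.14)[0],.1)
o=np.array([.5039,-.028,0]); e=E(RW(96.3,0))
ctrl.movep(o+[0,0,.11],e); print(fr())
ctrl.move_straight(o+[0,0,.02],.1)
print(ctrl.move_straight(o+[0,0,.0075],.03,until_force=5),ctrl.current_tcp_pos(),fr())
ctrl.grip(.05); ctrl.pause(.2); print(fr())
ctrl.move_straight(o+[0,0,.15],.15)
ctrl.move_straight(o+np.array([.02,-.08,.22]),.2)
snap("wrist","pics/w5.png"); print(fr())
E
```

```text
(array([ 0.3,  0.1, -1.2]), 20.99, 0.0289)
(array([-0.4,  0.2, -1.4]), 23.99, 0.0289) [0.46907108 0.15775317 0.17650505]
(array([-0.3,  1. , -1.7]), 26.32, 0.0288)
True [ 0.50411856 -0.028056    0.00868928] (array([-2.1,  0.1,  7.2]), 27.79, 0.0287)
(array([-0.4, -0.9, -0.4]), 28.33, 0.0501)
(array([-0.8,  0.5, -1.1]), 30.17, 0.0499)
```

View pics/w5.png

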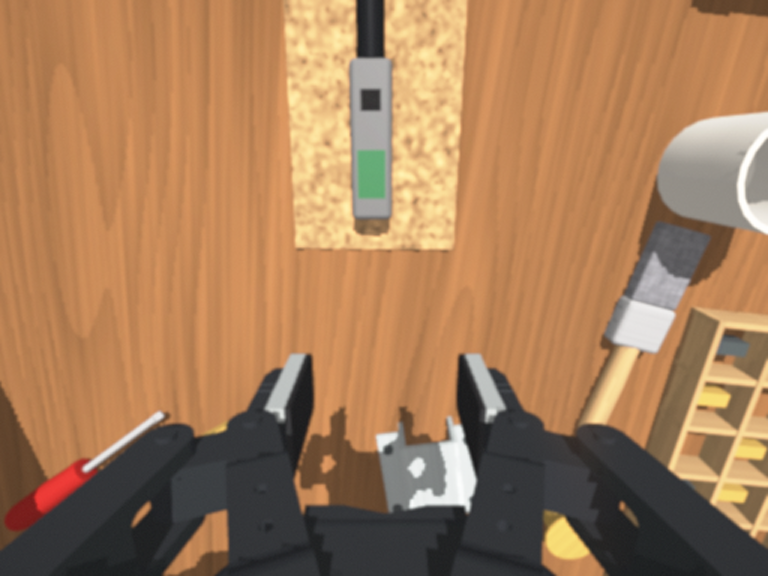

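The tail lies at (372,217), with the mat's end at row 248. The wand is centred on the mat and parallel to it, with margins of about 27 mm, and the gripper is clear, so I'm handing in.

```bash
python3 -c "
from workcell import ctrl
ctrl.close_job(); print(ctrl.current_time_s())"
```

```text
the job is handed in; nothing more can be done
the job is handed in; nothing more can be done
```

The job is done and handed in at about 30 s of the 54 s allowed.

- **What I did:** I drew the wand out by its neck, laid it on bare bench clear of the dock and let go. I then took it by the grip and held it still for 3 s in front of the disc. Last, I laid it on the mat, let go and backed the gripper off.
- **Hold check:** The arm held its planned pose to within 0.1 mm. The scene picture agreed with the planned nose position. The disc appeared about 3 mm (under 1 pixel) from where I predicted, so the distance should be 40 mm give or take about 3 mm. The sideways aim rests on the earlier press fit, good to 1–2 mm, because the arm blocked the top view during the hold.
- **Final check:** The wrist picture shows the tail and grip centred on the mat, with about 27 mm to the mat's end. The nose end was out of frame. From the sizes given, it should have about the same margin.
- **Forces:** The wrist readings I took were never above about 10 N and showed no contact with the press. They would not show a touch by the upper arm links.
- **Bystanders:** Those in the last picture looked unmoved. I did not recheck the jar, notebooks or die.

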